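# Line up the fixture posts by size on the layout board

## Task

Line up the four turned aluminium posts by size on the row of rubber pads: the smallest on the pad next to the steel angle plate, then each larger one on the following pad, up to the largest beside the tape roll. Stand each one upright in the middle of its pad, setting it down rather than dropping it, and do not knock any over. Leave the angle plate and the tape roll where they are.

Things in the scene. Friction and masses are not known exactly. Their poses are not given: they have to be found in the camera images.
- post_22: the smallest of four loose turned aluminium posts: solid upright cylinder 22 mm across, 40 mm tall in all, with a round foot flange 34 mm across and 6 mm thick, and a small dark hole in the top; starts upright on the bench; grip it above the flange. About 55 g. Origin: centre of its underside; z up along its axis
- post_30: the second smallest of four loose turned aluminium posts: solid upright cylinder 30 mm across, 50 mm tall in all, with a round foot flange 42 mm across and 6 mm thick, and a small dark hole in the top; starts upright on the bench; grip it above the flange. About 120 g. Origin: centre of its underside; z up along its axis
- post_38: the second largest of four loose turned aluminium posts: solid upright cylinder 38 mm across, 60 mm tall in all, with a round foot flange 50 mm across and 6 mm thick, and a small dark hole in the top; starts upright on the bench; grip it above the flange. About 210 g. Origin: centre of its underside; z up along its axis
- post_46: the largest of four loose turned aluminium posts: solid upright cylinder 46 mm across, 70 mm tall in all, with a round foot flange 58 mm across and 6 mm thick, and a small dark hole in the top; starts upright on the bench; grip it above the flange. About 360 g. Origin: centre of its underside; z up along its axis
- pad_a: one of four alike fixed black rubber discs, 72 mm across, 4 mm thick, in a row about 85 mm apart on a fixed plywood board (100 x 336 x 12 mm). Row order: pad_a, pad_b, pad_c, pad_d; this is one end. Origin: centre of its underside, 12 mm above the bench (top 16 mm above it); z up, y along the row from pad_d to pad_a
- pad_b: one of four alike fixed black rubber discs, 72 mm across, 4 mm thick, in a row about 85 mm apart on a fixed plywood board (100 x 336 x 12 mm). Row order: pad_a, pad_b, pad_c, pad_d; this is the second. Origin: centre of its underside, 12 mm above the bench (top 16 mm above it); z up, y along the row from pad_d to pad_a
- pad_c: one of four alike fixed black rubber discs, 72 mm across, 4 mm thick, in a row about 85 mm apart on a fixed plywood board (100 x 336 x 12 mm). Row order: pad_a, pad_b, pad_c, pad_d; this is the third. Origin: centre of its underside, 12 mm above the bench (top 16 mm above it); z up, y along the row from pad_d to pad_a
- pad_d: one of four alike fixed black rubber discs, 72 mm across, 4 mm thick, in a row about 85 mm apart on a fixed plywood board (100 x 336 x 12 mm). Row order: pad_a, pad_b, pad_c, pad_d; this is the other end. Origin: centre of its underside, 12 mm above the bench (top 16 mm above it); z up, y along the row from pad_d to pad_a
- angle_plate: a loose steel angle plate standing beyond one end of the board (either end), about 95 mm past the centre of that end pad: foot 50 x 60 x 8 mm, an upright wall 60 mm wide, 8 mm thick, rising to 70 mm above the bench, a gusset between; 1 kg. It marks the small end of the row. Origin: centre of the underside of its foot; the wall stands at its +x edge
- tape: a loose roll of blue tape lying flat beyond the other end of the board, about 95 mm past that end pad: ring of 100 mm outer and 76 mm inner diameter, 24 mm tall. Origin: centre of its underside
Mind the look-alikes: they are no part of the job. Leave any brown, orange or purple look-alike of the post_38 alone.

How it is judged:
At the end, for the whole second after the job is handed in: Angle-plate end to tape end: the 22, 30, 38, 46 mm posts, one per pad, each within 15 mm of its pad's centre, upright within 0.08 rad, underside 12 to 20 mm above the bench, released, at rest; angle plate and tape within 20 mm of their starts (((horizontal distance between angle_plate and pad_a below 0.2 m and horizontal distance between post_22 and pad_a below 0.015 m and horizontal distance between post_30 and pad_b below 0.015 m and horizontal distance between post_38 and pad_c below 0.015 m and horizontal distance between post_46 and pad_d below 0.015 m) or (horizontal distance between angle_plate and pad_d below 0.2 m and horizontal distance between post_22 and pad_d below 0.015 m and horizontal distance between post_30 and pad_c below 0.015 m and horizontal distance between post_38 and pad_b below 0.015 m and horizontal distance between post_46 and pad_a below 0.015 m)) and angle between each of post_22, post_30, post_38, post_46's own z axis and vertical below 0.08 rad and height (world z) of post_22 between 0.012 and 0.02 m and linear speed of each of post_22, post_30, post_38, post_46 below 0.01 m/s and angular speed of each of post_22, post_30, post_38, post_46 below 0.1 rad/s and height (world z) of post_30 between 0.012 and 0.02 m and height (world z) of post_38 between 0.012 and 0.02 m and height (world z) of post_46 between 0.012 and 0.02 m and distance of each of angle_plate, tape from where it was at the start of the episode below 0.02 m); the robot touches nothing.
It fails at once if a post is tipped over (angle between any of post_22, post_30, post_38, post_46's own z axis and vertical above 1.1 rad).
It fails at once if a post is dropped or thrown: out of the fingers and faster than 0.7 m/s (a fall of about 25 mm) ((linear speed of post_22 above 0.7 m/s and contact force between post_22 and the fingers below 0.2 N) or (linear speed of post_30 above 0.7 m/s and contact force between post_30 and the fingers below 0.2 N) or (linear speed of post_38 above 0.7 m/s and contact force between post_38 and the fingers below 0.2 N) or (linear speed of post_46 above 0.7 m/s and contact force between post_46 and the fingers below 0.2 N)).
It fails at once if the angle plate or the tape is pushed more than 20 mm out of its place (distance of any of angle_plate, tape from where it was at the start of the episode above 0.02 m).
It also fails if it takes over 112 s, if anything falls off the work surface, if the arm or the gripper's body presses on something with over 40 N, if the wrist force passes 120 N, or if a joint passes its speed limit or range.

## Robot

A 7-joint arm with a two-finger parallel gripper is mounted at the origin on the work surface. World frame = base frame: x ahead of the robot, y to its left, z up, the work surface at z = 0. Lengths are in m, angles in rad, forces in N, time in s.
With the tool pointing down it reaches from about 0.4 to 0.85 m from the base axis. Payload 4.5 kg.
Tool frame: the origin (TCP) lies on the centre line of the jaws, within the pads' length; the fingertips stand 8 mm ahead of it and the grasp point (between the pads) lies 11 mm behind it (ctrl.tip_reach is the distance from the TCP to the fingertips, in m); z points along the fingers, y is the line along which they close (so a half turn about z gives the same grasp; the last joint's range is limited). The gripper opens to 88 mm and grips with 3 to 60 N. Pads are 18 mm wide; open, the fingers measure 123 mm over their backs; the gripper's body (75 mm by 187 mm) begins 45 mm behind the grasp point.
Start: joints at [-1.134, 0.689, -0.195, 1.565, 0.157, 0.902, -0.215], TCP at [0.245, 0.575, 0.247] pointing down, gripper open.
Joint ranges: [-3.01, 3.01], [-0.46, 2.08], [-1.47, 1.51], [0.13, 2.56], [-1, 4.14], [0.04, 2.09], [-2.66, 2.66]. Speed limits (rad/s): [2.57, 2.57, 3.14, 3.14, 3.14, 3.14, 3.14].

## Interface

Orientations are given as a unit quaternion [x, y, z, w].
In Python, from station import ctrl gives the robot as it stands.
- The arm moves only by the tool servo_tool, never from a script. Its argument "deltas" is a list of rows, each an object of numbers: "x", "y", "z": the shift along the tool's x, y, z in mm; "ax", "ay", "az": the turn, a rotation vector about the tool's x, y, z in degrees; "gripper": the closure, from 0 (fully open) to 1 (shut). In form: [{"x": .., "y": .., "z": .., "ax": .., "ay": .., "az": .., "gripper": ..}, ...]. A call has 1 to 5 rows; each row is the pose to reach, as a shift and turn from the pose commanded when the call began, along the tool's axes at that moment; what a row does not reach only later rows make up. A row lasts 1/8 s, in which the tool goes at most 62.5 mm and 10.7 degrees, less where a joint would pass 70% of its speed; a pose out of reach is approached as far as the arm can. A call with a gripper value outside its range is refused whole. The fingers move at their own pace and stop on an object; the grip force is fixed at half the most. Time passes only in rows, so rows that repeat a pose let the fingers close. It gives the time, the measured TCP pose, the force, the opening and the grip force at its end, in the units of the state.
- ctrl.get_obs(): the state, without advancing time (a new reading comes with each control period).
- ctrl.snapshot(name): name is "side" or "top" or "wrist"; returns a dict with "color" (420x560x3 uint8, red, green, blue), "z_map" (420x560 float32, m along the optical axis (not along the pixel's ray), 0 where there is no reading), "K" (3x3 intrinsics, pixels), "world_to_cam" (4x4, takes a point from world to camera coordinates). Camera axes: x right, y up, looking along -z (the intrinsics and any distortion apply to the point x, -y, -z); pixel columns grow to the right and rows downward; lengths in m; the calibration is good to about 2 mm. A picture is of the moment at which its call begins.
- ctrl.close_job(): hands the job in; it is judged then, once.
Trained networks look in the newest picture that a camera, given by its name, has taken for a name from the list of things; names that differ only in an ending like _2 or _b are one class to them, and where a whole thing is asked for, a point or a joint stands for the part that bears it (a point fixed in the world has none). Each returns a list of dicts, best first, with "confidence" (0 to 1); they miss things now and then, are a little off and sometimes report something else, mostly with a low value. They report only what shows in the picture. A call takes as long as a camera call. They do not tell look-alikes from the thing itself.
- ctrl.boxes_of(camera, label): "bbox" ([left, top, right, bottom] in pixels, round what is visible of it).
- ctrl.place_of(camera, label): "at" ([column, row] in pixels: a listed point, or the origin of a listed thing).
The state is a dict: "clock": time; "joint_pos": joint angles; "qd": joint speeds; "effort": joint torques, N m; "tool_pos": TCP position; "eef_rot": TCP orientation; "contact_force": force on the tool from outside, world axes, zero at the start; "ft_torque": the same for the moment, N m; "opening": opening from 0.0 (shut) to 1.0 (fully open); "grasp_force": force on a finger pad.
Only numpy, scipy, OpenCV 4.12 (cv2) and the standard library are available. Lean on these libraries where they do the work, as an engineer would, in place of code of your own. Each camera call takes 0.05 s, during which the arm holds its last target. There are 200 camera calls.

## Working session

There is one attempt and no reset: what is moved stays moved. The work goes in short steps, Python scripts to look and compute and a tool call to move; the robot and the scene stay as the last step left them, time stands still between calls to the robot, and variables do not carry over. Pictures are saved under pics/ and viewed, at most 14 in all, crops included, and the job is handed in when it is done.

Besides the shell and the picture viewer there is one more tool, called after "Request:" in YAML: its name, and indented under it one key for each argument. servo_tool: Moves the arm, as the interface text tells. Its arguments: {"type":"object","properties":{"deltas":{"type":"array","items":{"type":"object","properties":{"x":{"type":"number"},"y":{"type":"number"},"z":{"type":"number"},"ax":{"type":"number"},"ay":{"type":"number"},"az":{"type":"number"},"gripper":{"type":"number"}}}}},"required":["deltas"]}

```bash
mkdir -p pics; cat > h.py <<'E'
import numpy as np, cv2
from station import ctrl
def snap(n,save=None):
    s=ctrl.snapshot(n)
    if save: cv2.imwrite('pics/'+save,cv2.cvtColor(s['color'],cv2.COLOR_RGB2BGR))
    return s
def cloud(s):
    z=s['z_map'];K=s['K'];v,u=np.mgrid[:z.shape[0],:z.shape[1]]
    X=(u-K[0,2])/K[0,0]*z;Y=(v-K[1,2])/K[1,1]*z
    P=np.stack([X,-Y,-z,np.ones_like(z)],-1)
    W=P@np.linalg.inv(s['world_to_cam']).T
    W[z==0]=np.nan
    return W[...,:3]
E
python3 - <<'E'
from h import *
o=ctrl.get_obs();print(o['clock'],o['tool_pos'],o['eef_rot'])
s=snap('top','top1.png');W=cloud(s)
print(np.linalg.inv(s['world_to_cam']).round(3),s['K'])
z=W[...,2]
m=((z>.03)&(z<.09)).astype(np.uint8)
n,l,st,c=cv2.connectedComponentsWithStats(m)
for i in range(1,n):
    if st[i,4]>25:
        p=W[l==i];h=np.percentile(p[:,2],90);q=p[p[:,2]>h-.006]
        print(st[i],c[i].round(),q.mean(0).round(4),np.ptp(q,axis=0).round(3),s['color'][l==i].mean(0).round())
for k in ['pad_a','tape','angle_plate','post_22','post_30','post_38','post_46']:
    for d in ctrl.place_of('top',k):
        u,v=np.array(d['at']).round().astype(int);print(k,round(d['confidence'],2),u,v,W[min(max(v,0),419),min(max(u,0),559)].round(4))
E
```

```text
0.0 [0.24478254 0.57438536 0.24590052] [ 2.00002649e-01  9.79794908e-01 -9.29170272e-04 -1.21511821e-04]
[[ 0.016  0.983 -0.183  0.309]
 [-1.     0.016 -0.     0.021]
 [ 0.003  0.183  0.983  0.957]
 [ 0.     0.     0.     1.   ]] [[476.03593287   0.         278.89890998]
 [  0.         476.03593287 211.41590916]
 [  0.           0.           1.        ]]
[ 185    0  103   32 1592] [233.  16.] [0.9032 0.1708 0.0727] [0.012 0.127 0.028] [ 99. 104. 110.]
[  19    4  115   88 2637] [72. 47.] [0.8194 0.4562 0.054 ] [0.191 0.242 0.01 ] [119.  94.  64.]
[413 123  36  28 403] [430. 131.] [ 0.6516 -0.2785  0.0697] [0.013 0.06  0.008] [124. 128. 128.]
[410 183  24  22 377] [422. 193.] [ 0.5198 -0.2573  0.0601] [0.036 0.037 0.009] [101.  65.  35.]
[526 184  34  38 837] [544. 204.] [ 0.4998 -0.4793  0.084 ] [0.068 0.045 0.011] [79. 80. 82.]
[  0 204  16  54 580] [  7. 231.] [0.4281 0.5404 0.0692] [0.092 0.024 0.012] [19. 42. 72.]
[220 205  25  26 521] [232. 217.] [0.4646 0.1115 0.0702] [0.043 0.044 0.009] [172. 175. 181.]
[321 212  21  22 342] [331. 223.] [ 0.4585 -0.0792  0.0601] [0.037 0.037 0
[... 1578 characters left out ...]
245   0.0592]
post_38 0.84 328 224 [ 0.4542 -0.073   0.058 ]
post_38 0.75 251 286 [0.3346 0.0711 0.059 ]
post_38 0.67 155 230 [0.4396 0.2615 0.0405]
post_38 0.67 412 304 [ 0.3065 -0.2279  0.0602]
post_38 0.62 331 274 [ 0.3591 -0.0779  0.0622]
post_38 0.56 435 241 [ 0.4283 -0.2853  0.0313]
post_38 0.55 234 220 [0.4566 0.1057 0.0723]
post_46 0.89 417 197 [ 0.5097 -0.245   0.0592]
post_46 0.84 328 224 [ 0.4542 -0.073   0.058 ]
post_46 0.75 251 286 [0.3346 0.0711 0.059 ]
post_46 0.67 155 230 [0.4396 0.2615 0.0405]
post_46 0.67 412 304 [ 0.3065 -0.2279  0.0602]
post_46 0.62 331 274 [ 0.3591 -0.0779  0.0622]
post_46 0.56 435 241 [ 0.4283 -0.2853  0.0313]
post_46 0.55 234 220 [0.4566 0.1057 0.0723]
```

View pics/top1.png

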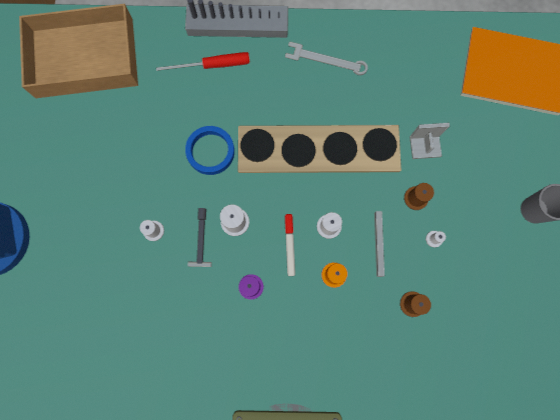

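The top view shows the angle plate at about (428,140), so the post_22 pad is the one at (380,145). The tape is at (210,150). The silver posts are at (438,238)=22, (151,230)=30, (330,224)=38 and (234,219)=46. Next I'll refine the post and pad centres.

```bash
cat >> h.py <<'E'
def circ(p):
    (c,r)=cv2.minEnclosingCircle((p[:,:2]*1000).astype(np.float32));return np.round(c,1),round(r,1)
def fit(W,x,y,h,tol=.002,R=.045):
    m=(abs(W[...,2]-h)<tol)&(np.hypot(W[...,0]-x,W[...,1]-y)<R)
    return circ(W[m])+(W[m].mean(0).round(4),m.sum())
def post_tops(W,L): 
    for k,(x,y,h) in L.items(): print(k,*fit(W,x,y,h))
E
python3 - <<'E'
from h import *
s=snap('top');W=cloud(s)
post_tops(W,{'22':(.436,-.291,.040),'30':(.444,.275,.05),'38':(.4585,-.079,.06),'46':(.4646,.1115,.07)})
dark=(s['color'].max(2)<45)&(abs(W[...,2]-.016)<.006)
n,l,st,c=cv2.connectedComponentsWithStats(dark.astype(np.uint8))
for i in range(1,n):
    if st[i,4]>300: print('pad',c[i].round(1),circ(W[l==i]),W[l==i].mean(0).round(4))
from scipy.spatial.transform import Rotation as R
print(R.from_quat(ctrl.get_obs()['eef_rot']).as_matrix().round(3))
print(R.from_quat(ctrl.get_obs()['eef_rot']).as_matrix().T@(np.array([.444,.275,.20])-ctrl.get_obs()['tool_pos'])*1000)
T=R.from_matrix(np.array([[0,1,0],[1,0,0],[0,0,-1]]))
print((R.from_quat(ctrl.get_obs()['eef_rot']).inv()*T).as_rotvec(degrees=True))
E
```

```text
22 [ 436.3 -291.2] 10.9 [ 0.4363 -0.2903  0.0398] 69
30 [443.4 275.8] 14.8 [0.444  0.275  0.0501] 144
38 [458.8 -79.4] 18.9 [ 0.4585 -0.0793  0.0599] 236
46 [464.5 111.5] 22.9 [0.465  0.1114 0.0701] 356
pad [257.1 144.8] (array([624.6,  68.7]), 34.5) [0.6242 0.0686 0.0161]
pad [379.4 144. ] (array([ 630.3, -183.5]), 34.4) [ 0.6302 -0.184   0.0162]
pad [339.8 147.8] (array([ 621. , -102.4]), 34.8) [ 0.6207 -0.1021  0.0162]
pad [298.1 149.8] (array([615.2, -15.8]), 35.0) [ 0.6149 -0.0162  0.0162]
[[-0.92   0.392 -0.   ]
 [ 0.392  0.92  -0.   ]
 [ 0.    -0.    -1.   ]]
[-300.69477522 -197.92044567   46.68837322]
[-5.37333975e-03  1.90051457e-04  6.69208261e+01]
```

Request:
servo_tool:
  deltas:
    - {"x": -60, "y": -40, "z": 9, "az": 10}
    - {"x": -120, "y": -80, "z": 18, "az": 20}
    - {"x": -170, "y": -110, "z": 27, "az": 30}
    - {"x": -220, "y": -140, "z": 36, "az": 40}
    - {"x": -260, "y": -170, "z": 46.7, "az": 50}

```text
invalid input
```

```bash
cat > go.py <<'E'
import sys
from h import *
from scipy.spatial.transform import Rotation as R
o=ctrl.get_obs();A=R.from_quat(o['eef_rot']);T=R.from_matrix(np.array([[0,1,0],[1,0,0],[0,0,-1]]))
t=np.array([float(a) for a in sys.argv[1:4]])/1000
print(o['clock'],(o['tool_pos']*1000).round(1) if hasattr(o['tool_pos'],'round') else o['tool_pos'],'delta',(A.inv().apply(t-o['tool_pos'])*1000).round(1),(A.inv()*T).as_rotvec(degrees=True).round(2),'j',np.round(o['joint_pos'],2),o['opening'],o['grasp_force'],np.round(o['contact_force'],1))
E
python3 go.py 443.7 275.3 100
```

```text
0.45 [245.  575.  246.7] delta [-300.3 -197.8  146.7] [-1.000e-02  0.000e+00  6.692e+01] j [-1.13  0.69 -0.19  1.57  0.16  0.9  -0.22] 1.0018285901731874 0.0 [-0.2 -0.1  0.2]
```

Request:
servo_tool:
  deltas:
    - {"x": -50, "y": -33, "z": 9, "ax": 0, "ay": 0, "az": 10, "gripper": 0}
    - {"x": -100, "y": -66, "z": 18, "ax": 0, "ay": 0, "az": 20, "gripper": 0}
    - {"x": -150, "y": -99, "z": 27, "ax": 0, "ay": 0, "az": 30, "gripper": 0}
    - {"x": -200, "y": -132, "z": 36, "ax": 0, "ay": 0, "az": 40, "gripper": 0}
    - {"x": -250, "y": -165, "z": 46, "ax": 0, "ay": 0, "az": 50, "gripper": 0}

```text
clock: 1.08
tool_pos: [0.4114, 0.3239, 0.2008]
eef_rot: [0.598, 0.802, 0.001, 0.0]
contact_force: [0.8, 0.8, -0.1]
opening: 0.997
grasp_force: 0.0
```

```bash
python3 go.py 443.7 275.3 120
```

```text
1.075 [411.4 323.9 200.8] delta [-55.8  16.9  80.8] [ 0.07 -0.04 16.61] j [-0.76  0.62  0.01  1.93 -0.01  0.59 -0.45] 0.9971025567151646 0.0 [ 0.8  0.8 -0.1]
```

Request:
servo_tool:
  deltas:
    - {"x": -28, "y": 8, "z": 30, "ax": 0, "ay": 0, "az": 8.5, "gripper": 0}
    - {"x": -56, "y": 17, "z": 60, "ax": 0, "ay": 0, "az": 16.9, "gripper": 0}
    - {"x": -56, "y": 17, "z": 80, "ax": 0, "ay": 0, "az": 16.9, "gripper": 0}
    - {"x": -56, "y": 17, "z": 80, "ax": 0, "ay": 0, "az": 16.9, "gripper": 0}

```text
clock: 1.58
tool_pos: [0.4423, 0.2761, 0.1197]
eef_rot: [0.707, 0.707, -0.001, -0.0]
contact_force: [-1.1, -0.8, -0.1]
opening: 0.998
grasp_force: 0.0
```

```bash
python3 go.py 443.7 275.3 23
```

```text
1.575 [442.3 276.1 119.7] delta [-0.7  1.6 96.7] [-0.13  0.07  0.01] j [-0.68  0.76  0.06  1.99 -0.1   0.4  -0.54] 0.9984088495147576 0.0 [-1.1 -0.8 -0.1]
```

Request:
servo_tool:
  deltas:
    - {"x": -0.7, "y": 1.6, "z": 40, "ax": 0, "ay": 0, "az": 0, "gripper": 0}
    - {"x": -0.7, "y": 1.6, "z": 75, "ax": 0, "ay": 0, "az": 0, "gripper": 0}
    - {"x": -0.7, "y": 1.6, "z": 97, "ax": 0, "ay": 0, "az": 0, "gripper": 0.2}
    - {"x": -0.7, "y": 1.6, "z": 97, "ax": 0, "ay": 0, "az": 0, "gripper": 0.5}
    - {"x": -0.7, "y": 1.6, "z": 97, "ax": 0, "ay": 0, "az": 0, "gripper": 0.8}

```text
clock: 2.2
tool_pos: [0.4451, 0.2768, 0.025]
eef_rot: [0.707, 0.707, 0.001, 0.0]
contact_force: [0.2, 0.4, 0.1]
opening: 0.682
grasp_force: 0.0
```

Request:
servo_tool:
  deltas:
    - {"x": 0, "y": 0, "z": 0, "ax": 0, "ay": 0, "az": 0, "gripper": 1}
    - {"x": 0, "y": 0, "z": 0, "ax": 0, "ay": 0, "az": 0, "gripper": 1}
    - {"x": 0, "y": 0, "z": 0, "ax": 0, "ay": 0, "az": 0, "gripper": 1}
    - {"x": 0, "y": 0, "z": 0, "ax": 0, "ay": 0, "az": 0, "gripper": 1}

```text
clock: 2.7
tool_pos: [0.4444, 0.276, 0.0241]
eef_rot: [0.707, 0.707, 0.0, -0.0]
contact_force: [-0.3, -0.0, 4.9]
opening: 0.331
grasp_force: 30.0
```

```bash
python3 go.py 620.9 -102.2 120
```

```text
2.7 [444.4 276.   24.1] delta [-378.2  176.3  -96. ] [ 0.   -0.02  0.03] j [-0.66  0.94  0.03  2.01 -0.11  0.19 -0.54] 0.33148921609335114 29.99962130561471 [-0.3 -0.   4.9]
```

Request:
servo_tool:
  deltas:
    - {"x": 0, "y": 0, "z": -20, "ax": 0, "ay": 0, "az": 0, "gripper": 1}
    - {"x": 0, "y": 0, "z": -60, "ax": 0, "ay": 0, "az": 0, "gripper": 1}
    - {"x": -20, "y": 10, "z": -96, "ax": 0, "ay": 0, "az": 0, "gripper": 1}
    - {"x": -60, "y": 30, "z": -100, "ax": 0, "ay": 0, "az": 0, "gripper": 1}
    - {"x": -100, "y": 48, "z": -100, "ax": 0, "ay": 0, "az": 0, "gripper": 1}

```text
clock: 3.32
tool_pos: [0.4935, 0.1752, 0.1244]
eef_rot: [0.707, 0.708, 0.001, 0.0]
contact_force: [-0.0, -0.9, -1.6]
opening: 0.331
grasp_force: 30.0
```

Request:
servo_tool:
  deltas:
    - {"x": -45, "y": 20, "z": 0, "ax": 0, "ay": 0, "az": 0, "gripper": 1}
    - {"x": -95, "y": 43, "z": 0, "ax": 0, "ay": 0, "az": 0, "gripper": 1}
    - {"x": -145, "y": 66, "z": 0, "ax": 0, "ay": 0, "az": 0, "gripper": 1}
    - {"x": -195, "y": 90, "z": 0, "ax": 0, "ay": 0, "az": 0, "gripper": 1}
    - {"x": -240, "y": 110, "z": 0, "ax": 0, "ay": 0, "az": 0, "gripper": 1}

```text
clock: 3.95
tool_pos: [0.603, -0.0664, 0.1234]
eef_rot: [0.707, 0.707, -0.0, 0.0]
contact_force: [0.8, 0.6, -1.4]
opening: 0.331
grasp_force: 30.0
```

```bash
python3 go.py 620.9 -102.2 120
```

```text
3.95 [603.  -66.4 123.4] delta [-35.8  17.9   3.4] [-0.01  0.01 -0.04] j [ 0.06  0.83 -0.05  1.73  0.06  0.59 -0.02] 0.33099862610656555 30.000652447342873 [ 0.8  0.6 -1.4]
```

Request:
servo_tool:
  deltas:
    - {"x": -30, "y": 15, "z": 0, "ax": 0, "ay": 0, "az": 0, "gripper": 1}
    - {"x": -36, "y": 18, "z": 20, "ax": 0, "ay": 0, "az": 0, "gripper": 1}
    - {"x": -36, "y": 18, "z": 50, "ax": 0, "ay": 0, "az": 0, "gripper": 1}
    - {"x": -36, "y": 18, "z": 70, "ax": 0, "ay": 0, "az": 0, "gripper": 1}
    - {"x": -36, "y": 18, "z": 70, "ax": 0, "ay": 0, "az": 0, "gripper": 1}

```text
clock: 4.58
tool_pos: [0.6186, -0.0982, 0.0513]
eef_rot: [0.706, 0.708, -0.001, -0.002]
contact_force: [-0.3, 0.6, -0.8]
opening: 0.329
grasp_force: 30.0
```

```bash
python3 go.py 620.9 -102.2 40
```

```text
4.575 [618.6 -98.2  51.3] delta [-4.1  2.4 11.3] [-0.29 -0.08  0.13] j [ 0.11  0.96 -0.05  1.68  0.08  0.51  0.02] 0.32892674588311144 29.999496191740036 [-0.3  0.6 -0.8]
```

Request:
servo_tool:
  deltas:
    - {"x": -3, "y": 2, "z": 5, "ax": 0, "ay": 0, "az": 0, "gripper": 1}
    - {"x": -3, "y": 2, "z": 5, "ax": 0, "ay": 0, "az": 0, "gripper": 1}

```text
clock: 4.82
tool_pos: [0.6232, -0.1034, 0.0492]
eef_rot: [0.707, 0.707, 0.0, 0.001]
contact_force: [-0.1, -0.4, -1.3]
opening: 0.33
grasp_force: 30.0
```

```bash
python3 go.py 620.9 -102.2 40
```

```text
4.825 [ 623.2 -103.4   49.2] delta [ 1.2 -2.3  9.2] [0.07 0.02 0.01] j [ 0.12  0.96 -0.05  1.67  0.08  0.51  0.02] 0.33023238061450305 29.999474957585335 [-0.1 -0.4 -1.3]
```

Request:
servo_tool:
  deltas:
    - {"x": 1, "y": -1.5, "z": 4, "ax": 0, "ay": 0, "az": 0, "gripper": 1}
    - {"x": 1, "y": -1.5, "z": 7, "ax": 0, "ay": 0, "az": 0, "gripper": 1}
    - {"x": 1, "y": -1.5, "z": 9, "ax": 0, "ay": 0, "az": 0, "gripper": 1}
    - {"x": 1, "y": -1.5, "z": 9, "ax": 0, "ay": 0, "az": 0, "gripper": 1}

```text
clock: 5.32
tool_pos: [0.621, -0.1019, 0.0402]
eef_rot: [0.707, 0.707, 0.0, -0.0]
contact_force: [-1.3, -0.1, 4.2]
opening: 0.333
grasp_force: 30.0
```

```bash
python3 go.py 620.9 -102.2 40
```

```text
5.325 [ 621.  -101.9   40.2] delta [-0.3 -0.1  0.2] [-0.01 -0.01  0.02] j [ 0.12  0.97 -0.05  1.68  0.08  0.49  0.02] 0.3331764130127555 29.999469593167305 [-1.3 -0.1  4.2]
```

Contact force is +4 N, so it is on the pad. I'll release it and go up.

Request:
servo_tool:
  deltas:
    - {"x": 0, "y": 0, "z": 0, "ax": 0, "ay": 0, "az": 0, "gripper": 0.6}
    - {"x": 0, "y": 0, "z": 0, "ax": 0, "ay": 0, "az": 0, "gripper": 0.3}
    - {"x": 0, "y": 0, "z": 0, "ax": 0, "ay": 0, "az": 0, "gripper": 0}
    - {"x": 0, "y": 0, "z": -10, "ax": 0, "ay": 0, "az": 0, "gripper": 0}
    - {"x": 0, "y": 0, "z": -50, "ax": 0, "ay": 0, "az": 0, "gripper": 0}

```text
clock: 5.95
tool_pos: [0.6195, -0.1018, 0.0887]
eef_rot: [0.707, 0.707, -0.001, -0.002]
contact_force: [0.4, -0.5, 0.4]
opening: 0.828
grasp_force: 0.0
```

```bash
python3 go.py 436.3 -290.7 120; python3 go.py 458.7 -79.3 120
```

```text
5.95 [ 619.5 -101.8   88.7] delta [-188.8 -183.4  -30.5] [-0.26 -0.03  0.03] j [ 0.12  0.9  -0.05  1.67  0.08  0.58  0.02] 0.8280175379926822 0.0 [ 0.4 -0.5  0.4]
5.95 [ 619.5 -101.8   88.7] delta [  22.6 -160.9  -30.5] [-0.26 -0.03  0.03] j [ 0.12  0.9  -0.05  1.67  0.08  0.58  0.02] 0.8280175379926822 0.0 [ 0.4 -0.5  0.4]
```

Request:
servo_tool:
  deltas:
    - {"x": 4, "y": -30, "z": -30, "ax": 0, "ay": 0, "az": 0, "gripper": 0}
    - {"x": 12, "y": -85, "z": -30, "ax": 0, "ay": 0, "az": 0, "gripper": 0}
    - {"x": 20, "y": -135, "z": -30, "ax": 0, "ay": 0, "az": 0, "gripper": 0}
    - {"x": 23, "y": -161, "z": -30, "ax": 0, "ay": 0, "az": 0, "gripper": 0}
    - {"x": 23, "y": -161, "z": -15, "ax": 0, "ay": 0, "az": 0, "gripper": 0}

```text
clock: 6.58
tool_pos: [0.4584, -0.0791, 0.106]
eef_rot: [0.707, 0.707, -0.0, 0.0]
contact_force: [0.8, 0.6, -0.6]
opening: 0.999
grasp_force: 0.0
```

Request:
servo_tool:
  deltas:
    - {"x": 0, "y": 0, "z": 10, "ax": 0, "ay": 0, "az": 0, "gripper": 0}
    - {"x": 0, "y": 0, "z": 15, "ax": 0, "ay": 0, "az": 0, "gripper": 0}

```text
clock: 6.82
tool_pos: [0.4606, -0.0791, 0.0894]
eef_rot: [0.707, 0.707, 0.0, 0.0]
contact_force: [-0.6, -1.3, -0.1]
opening: 0.997
grasp_force: 0.0
```

```bash
python3 go.py 458.7 -79.3 30
```

```text
6.825 [460.6 -79.1  89.4] delta [-0.2 -2.  59.4] [ 0.03 -0.    0.02] j [ 0.09  0.78 -0.03  2.16  0.09  0.2  -0.02] 0.9965111057723334 0.0 [-0.6 -1.3 -0.1]
```

Request:
servo_tool:
  deltas:
    - {"x": 0, "y": -1, "z": 30, "ax": 0, "ay": 0, "az": 0, "gripper": 0}
    - {"x": 0, "y": -1, "z": 52, "ax": 0, "ay": 0, "az": 0, "gripper": 0}
    - {"x": 0, "y": -1, "z": 59, "ax": 0, "ay": 0, "az": 0, "gripper": 0.2}
    - {"x": 0, "y": -1, "z": 59, "ax": 0, "ay": 0, "az": 0, "gripper": 0.45}
    - {"x": 0, "y": -1, "z": 59, "ax": 0, "ay": 0, "az": 0, "gripper": 0.7}

```text
clock: 7.45
tool_pos: [0.4596, -0.0792, 0.0314]
eef_rot: [0.707, 0.707, 0.0, 0.0]
contact_force: [0.4, -0.3, 0.4]
opening: 0.682
grasp_force: 0.0
```

Request:
servo_tool:
  deltas:
    - {"x": 0, "y": 0, "z": 0, "ax": 0, "ay": 0, "az": 0, "gripper": 1}
    - {"x": 0, "y": 0, "z": 0, "ax": 0, "ay": 0, "az": 0, "gripper": 1}
    - {"x": 0, "y": 0, "z": 0, "ax": 0, "ay": 0, "az": 0, "gripper": 1}
    - {"x": 0, "y": 0, "z": 0, "ax": 0, "ay": 0, "az": 0, "gripper": 1}

```text
clock: 7.95
tool_pos: [0.459, -0.0791, 0.0311]
eef_rot: [0.707, 0.707, 0.0, 0.0]
contact_force: [-1.4, -0.1, 6.1]
opening: 0.419
grasp_force: 30.0
```

```bash
python3 go.py 615 -16 120
```

```text
7.95 [459.  -79.1  31.1] delta [ 63.1 156.  -88.9] [0.01 0.   0.02] j [ 0.08  0.91 -0.01  2.18  0.1   0.06 -0.03] 0.4188219673288278 29.99961158260703 [-1.4 -0.1  6.1]
```

Request:
servo_tool:
  deltas:
    - {"x": 0, "y": 0, "z": -25, "ax": 0, "ay": 0, "az": 0, "gripper": 1}
    - {"x": 0, "y": 0, "z": -65, "ax": 0, "ay": 0, "az": 0, "gripper": 1}
    - {"x": 10, "y": 25, "z": -85, "ax": 0, "ay": 0, "az": 0, "gripper": 1}
    - {"x": 28, "y": 70, "z": -85, "ax": 0, "ay": 0, "az": 0, "gripper": 1}
    - {"x": 46, "y": 115, "z": -85, "ax": 0, "ay": 0, "az": 0, "gripper": 1}

```text
clock: 8.57
tool_pos: [0.575, -0.0327, 0.116]
eef_rot: [0.707, 0.707, -0.0, -0.0]
contact_force: [-0.0, -0.2, -3.2]
opening: 0.42
grasp_force: 30.0
```

Request:
servo_tool:
  deltas:
    - {"x": 12, "y": 30, "z": 0, "ax": 0, "ay": 0, "az": 0, "gripper": 1}
    - {"x": 17, "y": 41, "z": 10, "ax": 0, "ay": 0, "az": 0, "gripper": 1}
    - {"x": 17, "y": 41, "z": 40, "ax": 0, "ay": 0, "az": 0, "gripper": 1}
    - {"x": 17, "y": 41, "z": 60, "ax": 0, "ay": 0, "az": 0, "gripper": 1}
    - {"x": 17, "y": 41, "z": 60, "ax": 0, "ay": 0, "az": 0, "gripper": 1}

```text
clock: 9.2
tool_pos: [0.6125, -0.0167, 0.0535]
eef_rot: [0.707, 0.707, -0.002, -0.002]
contact_force: [-0.1, -0.2, -1.4]
opening: 0.426
grasp_force: 30.0
```

```bash
python3 go.py 615 -16 46.8
```

```text
9.2 [612.5 -16.7  53.5] delta [0.7 2.6 6.7] [-0.32  0.03 -0.01] j [-0.03  0.94 -0.03  1.73  0.05  0.48 -0.1 ] 0.4262591866972467 29.99967249110341 [-0.1 -0.2 -1.4]
```

Request:
servo_tool:
  deltas:
    - {"x": 0, "y": 0.5, "z": 3, "ax": 0, "ay": 0, "az": 0, "gripper": 1}
    - {"x": 0, "y": 0.5, "z": 6, "ax": 0, "ay": 0, "az": 0, "gripper": 1}
    - {"x": 0, "y": 0.5, "z": 8, "ax": 0, "ay": 0, "az": 0, "gripper": 1}
    - {"x": 0, "y": 0.5, "z": 8, "ax": 0, "ay": 0, "az": 0, "gripper": 1}

```text
clock: 9.7
tool_pos: [0.6156, -0.016, 0.0479]
eef_rot: [0.707, 0.707, 0.0, 0.0]
contact_force: [0.2, -0.2, -3.3]
opening: 0.421
grasp_force: 30.0
```

```bash
python3 go.py 615 -16 46.8
```

```text
9.7 [615.6 -16.   47.9] delta [ 0.  -0.6  1.1] [ 0.01 -0.    0.03] j [-0.03  0.95 -0.03  1.72  0.05  0.47 -0.1 ] 0.42059352035885106 29.999635834246874 [ 0.2 -0.2 -3.3]
```

Request:
servo_tool:
  deltas:
    - {"x": 0, "y": 0, "z": 1, "ax": 0, "ay": 0, "az": 0, "gripper": 1}
    - {"x": 0, "y": 0, "z": 1.5, "ax": 0, "ay": 0, "az": 0, "gripper": 1}
    - {"x": 0, "y": 0, "z": 1.5, "ax": 0, "ay": 0, "az": 0, "gripper": 0.5}
    - {"x": 0, "y": 0, "z": 1.5, "ax": 0, "ay": 0, "az": 0, "gripper": 0.2}
    - {"x": 0, "y": 0, "z": 1.5, "ax": 0, "ay": 0, "az": 0, "gripper": 0}

```text
clock: 10.32
tool_pos: [0.6157, -0.016, 0.0462]
eef_rot: [0.707, 0.707, 0.0, 0.0]
contact_force: [-0.3, -0.5, 0.0]
opening: 0.704
grasp_force: 0.0
```

Request:
servo_tool:
  deltas:
    - {"x": 0, "y": 0, "z": 0, "ax": 0, "ay": 0, "az": 0, "gripper": 0}
    - {"x": 0, "y": 0, "z": -15, "ax": 0, "ay": 0, "az": 0, "gripper": 0}
    - {"x": 0, "y": 0, "z": -60, "ax": 0, "ay": 0, "az": 0, "gripper": 0}
    - {"x": 10, "y": -15, "z": -85, "ax": 0, "ay": 0, "az": 0, "gripper": 0}
    - {"x": 45, "y": -55, "z": -85, "ax": 0, "ay": 0, "az": 0, "gripper": 0}

```text
clock: 10.95
tool_pos: [0.564, 0.0272, 0.1345]
eef_rot: [0.709, 0.706, 0.003, 0.003]
contact_force: [-0.1, 1.1, -1.2]
opening: 1.001
grasp_force: 0.0
```

```bash
python3 go.py 464.8 111.4 120
```

```text
10.95 [564.   27.2 134.5] delta [ 83.8 -99.7  13.5] [ 0.53  0.03 -0.26] j [-0.12  0.77 -0.02  1.86  0.03  0.51 -0.17] 1.0011676636036115 0.0 [-0.1  1.1 -1.2]
```

Request:
servo_tool:
  deltas:
    - {"x": 35, "y": -40, "z": 5, "ax": 0, "ay": 0, "az": 0, "gripper": 0}
    - {"x": 70, "y": -80, "z": 10, "ax": 0, "ay": 0, "az": 0, "gripper": 0}
    - {"x": 82.5, "y": -96, "z": 15, "ax": 0, "ay": 0, "az": 0, "gripper": 0}
    - {"x": 82.5, "y": -96, "z": 20, "ax": 0, "ay": 0, "az": 0, "gripper": 0}
    - {"x": 82.5, "y": -96, "z": 20, "ax": 0, "ay": 0, "az": 0, "gripper": 0}

```text
clock: 11.58
tool_pos: [0.4659, 0.1107, 0.1114]
eef_rot: [0.707, 0.707, 0.001, 0.001]
contact_force: [0.2, 0.1, -0.1]
opening: 1.0
grasp_force: 0.0
```

```bash
python3 go.py 464.8 111.4 36
```

```text
11.575 [465.9 110.7 111.4] delta [ 0.8 -1.3 75.4] [ 0.1   0.01 -0.05] j [-0.33  0.74  0.    2.12 -0.01  0.28 -0.32] 1.0001971053545795 0.0 [ 0.2  0.1 -0.1]
```

Request:
servo_tool:
  deltas:
    - {"x": 0.5, "y": -0.5, "z": 15, "ax": 0, "ay": 0, "az": 0, "gripper": 0}
    - {"x": 0.5, "y": -0.5, "z": 40, "ax": 0, "ay": 0, "az": 0, "gripper": 0}
    - {"x": 0.5, "y": -0.5, "z": 68, "ax": 0, "ay": 0, "az": 0, "gripper": 0}
    - {"x": 0.5, "y": -0.5, "z": 75, "ax": 0, "ay": 0, "az": 0, "gripper": 0.2}
    - {"x": 0.5, "y": -0.5, "z": 75, "ax": 0, "ay": 0, "az": 0, "gripper": 0.4}

```text
clock: 12.2
tool_pos: [0.4647, 0.1112, 0.0363]
eef_rot: [0.707, 0.707, 0.0, 0.0]
contact_force: [-0.2, -0.0, 0.0]
opening: 0.796
grasp_force: 0.0
```

Request:
servo_tool:
  deltas:
    - {"x": 0, "y": 0, "z": 0, "ax": 0, "ay": 0, "az": 0, "gripper": 0.6}
    - {"x": 0, "y": 0, "z": 0, "ax": 0, "ay": 0, "az": 0, "gripper": 1}
    - {"x": 0, "y": 0, "z": 0, "ax": 0, "ay": 0, "az": 0, "gripper": 1}
    - {"x": 0, "y": 0, "z": 0, "ax": 0, "ay": 0, "az": 0, "gripper": 1}
    - {"x": 0, "y": 0, "z": 0, "ax": 0, "ay": 0, "az": 0, "gripper": 1}

```text
clock: 12.82
tool_pos: [0.4644, 0.112, 0.0369]
eef_rot: [0.707, 0.707, 0.0, 0.0]
contact_force: [0.0, -0.6, 6.4]
opening: 0.517
grasp_force: 30.0
```

```bash
python3 go.py 624.5 68.6 120
```

```text
12.825 [464.4 112.   36.9] delta [-43.4 160.2 -83. ] [ 0.06 -0.02  0.02] j [-0.33  0.9   0.    2.14 -0.01  0.1  -0.33] 0.5173082417754417 29.983255360275507 [ 0.  -0.6  6.4]
```

Request:
servo_tool:
  deltas:
    - {"x": 0, "y": 0, "z": -20, "ax": 0, "ay": 0, "az": 0, "gripper": 1}
    - {"x": 0, "y": 0, "z": -60, "ax": 0, "ay": 0, "az": 0, "gripper": 1}
    - {"x": -7, "y": 25, "z": -80, "ax": 0, "ay": 0, "az": 0, "gripper": 1}
    - {"x": -18, "y": 65, "z": -80, "ax": 0, "ay": 0, "az": 0, "gripper": 1}
    - {"x": -29, "y": 108, "z": -80, "ax": 0, "ay": 0, "az": 0, "gripper": 1}

```text
clock: 13.45
tool_pos: [0.5723, 0.0828, 0.1164]
eef_rot: [0.707, 0.708, -0.0, -0.0]
contact_force: [0.8, 0.4, -4.0]
opening: 0.511
grasp_force: 29.9
```

Request:
servo_tool:
  deltas:
    - {"x": -9, "y": 35, "z": 0, "ax": 0, "ay": 0, "az": 0, "gripper": 1}
    - {"x": -14.2, "y": 52, "z": 10, "ax": 0, "ay": 0, "az": 0, "gripper": 1}
    - {"x": -14.2, "y": 52, "z": 35, "ax": 0, "ay": 0, "az": 0, "gripper": 1}
    - {"x": -14.2, "y": 52, "z": 53, "ax": 0, "ay": 0, "az": 0, "gripper": 1}
    - {"x": -14.2, "y": 52, "z": 53, "ax": 0, "ay": 0, "az": 0, "gripper": 1}

```text
clock: 14.08
tool_pos: [0.622, 0.0688, 0.0613]
eef_rot: [0.707, 0.707, -0.002, -0.001]
contact_force: [-0.3, -0.6, -3.6]
opening: 0.513
grasp_force: 29.9
```

```bash
python3 go.py 624.5 68.6 52.5
```

```text
14.075 [622.   68.8  61.3] delta [-0.2  2.6  8.8] [-0.27  0.03  0.05] j [-0.17  0.94 -0.02  1.68  0.03  0.52 -0.21] 0.5134640362323937 29.94351320900023 [-0.3 -0.6 -3.6]
```

Request:
servo_tool:
  deltas:
    - {"x": 0, "y": 0, "z": 3, "ax": 0, "ay": 0, "az": 0, "gripper": 1}
    - {"x": 0, "y": 0, "z": 6, "ax": 0, "ay": 0, "az": 0, "gripper": 1}
    - {"x": 0, "y": 0, "z": 9, "ax": 0, "ay": 0, "az": 0, "gripper": 1}
    - {"x": 0, "y": 0, "z": 9, "ax": 0, "ay": 0, "az": 0, "gripper": 1}

```text
clock: 14.58
tool_pos: [0.624, 0.0688, 0.0542]
eef_rot: [0.707, 0.707, -0.0, -0.0]
contact_force: [-0.2, 0.5, -2.7]
opening: 0.513
grasp_force: 29.9
```

```bash
python3 go.py 624.5 68.6 52.5
```

```text
14.575 [624.   68.8  54.2] delta [-0.2  0.5  1.7] [-0.01 -0.    0.02] j [-0.17  0.95 -0.02  1.68  0.03  0.51 -0.21] 0.5126257300861248 29.943428663536906 [-0.2  0.5 -2.7]
```

Request:
servo_tool:
  deltas:
    - {"x": 0, "y": 0, "z": 1, "ax": 0, "ay": 0, "az": 0, "gripper": 1}
    - {"x": 0, "y": 0, "z": 2, "ax": 0, "ay": 0, "az": 0, "gripper": 1}
    - {"x": 0, "y": 0, "z": 2, "ax": 0, "ay": 0, "az": 0, "gripper": 0.4}
    - {"x": 0, "y": 0, "z": 2, "ax": 0, "ay": 0, "az": 0, "gripper": 0.2}
    - {"x": 0, "y": 0, "z": 2, "ax": 0, "ay": 0, "az": 0, "gripper": 0}

```text
clock: 15.2
tool_pos: [0.6243, 0.0688, 0.0523]
eef_rot: [0.707, 0.707, 0.0, 0.0]
contact_force: [0.0, -0.0, 0.2]
opening: 0.806
grasp_force: 0.0
```

Request:
servo_tool:
  deltas:
    - {"x": 0, "y": 0, "z": 0, "ax": 0, "ay": 0, "az": 0, "gripper": 0}
    - {"x": 0, "y": 0, "z": -15, "ax": 0, "ay": 0, "az": 0, "gripper": 0}
    - {"x": 0, "y": 0, "z": -60, "ax": 0, "ay": 0, "az": 0, "gripper": 0}
    - {"x": -15, "y": -15, "z": -85, "ax": 0, "ay": 0, "az": 0, "gripper": 0}
    - {"x": -60, "y": -35, "z": -85, "ax": 0, "ay": 0, "az": 0, "gripper": 0}

```text
clock: 15.82
tool_pos: [0.5914, 0.0116, 0.1406]
eef_rot: [0.705, 0.709, 0.004, 0.002]
contact_force: [0.9, -0.7, -0.2]
opening: 1.002
grasp_force: 0.0
```

```bash
python3 go.py 436.3 -290.7 110
```

```text
15.825 [591.4  11.6 140.6] delta [-301.6 -157.    28.5] [ 0.43 -0.17  0.32] j [-0.08  0.78 -0.04  1.77  0.04  0.58 -0.13] 1.001707612547378 0.0 [ 0.9 -0.7 -0.2]
```

Request:
servo_tool:
  deltas:
    - {"x": -45, "y": -23, "z": 0, "ax": 0, "ay": 0, "az": 0, "gripper": 0}
    - {"x": -98, "y": -50, "z": 0, "ax": 0, "ay": 0, "az": 0, "gripper": 0}
    - {"x": -150, "y": -77, "z": 0, "ax": 0, "ay": 0, "az": 0, "gripper": 0}
    - {"x": -203, "y": -104, "z": 0, "ax": 0, "ay": 0, "az": 0, "gripper": 0}
    - {"x": -250, "y": -128, "z": 0, "ax": 0, "ay": 0, "az": 0, "gripper": 0}

```text
clock: 16.45
tool_pos: [0.4603, -0.2437, 0.1383]
eef_rot: [0.707, 0.707, -0.0, 0.001]
contact_force: [0.9, -0.7, 0.8]
opening: 0.997
grasp_force: 0.0
```

Request:
servo_tool:
  deltas:
    - {"x": -35, "y": -18, "z": 0, "ax": 0, "ay": 0, "az": 0, "gripper": 0}
    - {"x": -49.5, "y": -25, "z": 10, "ax": 0, "ay": 0, "az": 0, "gripper": 0}
    - {"x": -49.5, "y": -25, "z": 30, "ax": 0, "ay": 0, "az": 0, "gripper": 0}
    - {"x": -49.5, "y": -25, "z": 40, "ax": 0, "ay": 0, "az": 0, "gripper": 0}
    - {"x": -49.5, "y": -25, "z": 40, "ax": 0, "ay": 0, "az": 0, "gripper": 0}

```text
clock: 17.08
tool_pos: [0.4366, -0.2893, 0.0966]
eef_rot: [0.706, 0.708, 0.0, -0.001]
contact_force: [0.5, -0.1, -0.0]
opening: 1.001
grasp_force: 0.0
```

```bash
python3 go.py 436.3 -290.7 18; python3 - <<'E'
from h import *
W=cloud(snap('top','top2.png'))
post_tops(W,{'22':(.436,-.291,.040),'30':(.621,-.102,.066),'38':(.615,-.016,.076),'46':(.6245,.0686,.086)})
E
```

```text
17.075 [ 436.6 -289.3   96.6] delta [-1.5 -0.2 78.6] [-0.05 -0.08  0.15] j [ 0.55  0.8  -0.09  1.99  0.19  0.36  0.31] 1.0012720762408427 0.0 [ 0.5 -0.1 -0. ]
22 [ 436.  -291.2] 10.9 [ 0.4361 -0.2912  0.04  ] 78
30 [ 620.9 -102.1] 14.6 [ 0.6204 -0.1017  0.066 ] 134
38 [615.7 -16.4] 18.9 [ 0.6156 -0.0164  0.0759] 235
46 [624.5  68.4] 23.0 [0.6244 0.0688 0.0861] 331
```

View pics/top2.png

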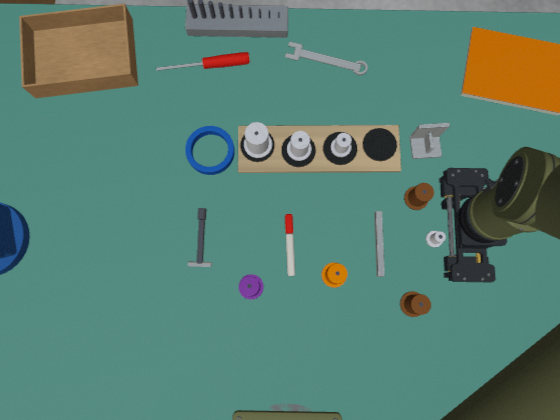

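The three posts stand upright on their pads at about (257,140), (299,148) and (342,146), each within 1 mm of where it should be. post_22 is at (437,238), next to the open gripper. Next I'll lower and grip it.

Request:
servo_tool:
  deltas:
    - {"x": -0.5, "y": 0, "z": 20, "ax": 0, "ay": 0, "az": 0, "gripper": 0}
    - {"x": -0.5, "y": 0, "z": 50, "ax": 0, "ay": 0, "az": 0, "gripper": 0}
    - {"x": -0.5, "y": 0, "z": 73, "ax": 0, "ay": 0, "az": 0, "gripper": 0.2}
    - {"x": -0.5, "y": 0, "z": 78, "ax": 0, "ay": 0, "az": 0, "gripper": 0.4}
    - {"x": -0.5, "y": 0, "z": 78, "ax": 0, "ay": 0, "az": 0, "gripper": 0.6}

```text
clock: 17.75
tool_pos: [0.4367, -0.2912, 0.0197]
eef_rot: [0.707, 0.707, 0.0, 0.0]
contact_force: [0.2, 0.6, 0.7]
opening: 0.683
grasp_force: 0.0
```

Request:
servo_tool:
  deltas:
    - {"x": 0, "y": 0, "z": 0, "ax": 0, "ay": 0, "az": 0, "gripper": 0.8}
    - {"x": 0, "y": 0, "z": 0, "ax": 0, "ay": 0, "az": 0, "gripper": 1}
    - {"x": 0, "y": 0, "z": 0, "ax": 0, "ay": 0, "az": 0, "gripper": 1}
    - {"x": 0, "y": 0, "z": 0, "ax": 0, "ay": 0, "az": 0, "gripper": 1}
    - {"x": 0, "y": 0, "z": 0, "ax": 0, "ay": 0, "az": 0, "gripper": 1}

```text
clock: 18.38
tool_pos: [0.4363, -0.2914, 0.0194]
eef_rot: [0.707, 0.707, 0.0, 0.0]
contact_force: [-0.1, 0.7, 2.6]
opening: 0.243
grasp_force: 30.0
```

```bash
python3 go.py 630.2 -183.8 120
```

```text
18.375 [ 436.3 -291.4   19.4] delta [ 107.5  194.  -100.6] [0.02 0.01 0.02] j [ 0.53  0.95 -0.05  2.    0.21  0.2   0.3 ] 0.24285030465425672 29.999999720603228 [-0.1  0.7  2.6]
```

Request:
servo_tool:
  deltas:
    - {"x": 0, "y": 0, "z": -20, "ax": 0, "ay": 0, "az": 0, "gripper": 1}
    - {"x": 0, "y": 0, "z": -65, "ax": 0, "ay": 0, "az": 0, "gripper": 1}
    - {"x": 5, "y": 5, "z": -100, "ax": 0, "ay": 0, "az": 0, "gripper": 1}
    - {"x": 27, "y": 45, "z": -105, "ax": 0, "ay": 0, "az": 0, "gripper": 1}
    - {"x": 50, "y": 90, "z": -105, "ax": 0, "ay": 0, "az": 0, "gripper": 1}

```text
clock: 19.0
tool_pos: [0.5267, -0.2416, 0.1251]
eef_rot: [0.708, 0.707, -0.0, 0.0]
contact_force: [0.7, -0.7, -0.5]
opening: 0.237
grasp_force: 30.0
```

Request:
servo_tool:
  deltas:
    - {"x": 25, "y": 45, "z": 0, "ax": 0, "ay": 0, "az": 0, "gripper": 1}
    - {"x": 48, "y": 85, "z": 0, "ax": 0, "ay": 0, "az": 0, "gripper": 1}
    - {"x": 57.5, "y": 104, "z": 20, "ax": 0, "ay": 0, "az": 0, "gripper": 1}
    - {"x": 57.5, "y": 104, "z": 50, "ax": 0, "ay": 0, "az": 0, "gripper": 1}
    - {"x": 57.5, "y": 104, "z": 70, "ax": 0, "ay": 0, "az": 0, "gripper": 1}

```text
clock: 19.62
tool_pos: [0.6291, -0.1834, 0.0524]
eef_rot: [0.707, 0.707, -0.001, -0.001]
contact_force: [-0.7, 0.9, -1.1]
opening: 0.236
grasp_force: 30.0
```

Request:
servo_tool:
  deltas:
    - {"x": 0, "y": 0, "z": 6, "ax": 0, "ay": 0, "az": 0, "gripper": 1}
    - {"x": 0, "y": 0, "z": 10, "ax": 0, "ay": 0, "az": 0, "gripper": 1}
    - {"x": 0, "y": 0, "z": 10, "ax": 0, "ay": 0, "az": 0, "gripper": 1}

```text
clock: 20.0
tool_pos: [0.6305, -0.184, 0.0448]
eef_rot: [0.707, 0.707, 0.0, 0.0]
contact_force: [0.0, 1.2, -0.4]
opening: 0.24
grasp_force: 30.0
```

```bash
python3 go.py 630.2 -183.8 35
```

```text
20.0 [ 630.5 -184.    44.8] delta [ 0.2 -0.3  9.8] [0.06 0.01 0.  ] j [ 0.25  0.99 -0.07  1.59  0.12  0.57  0.11] 0.24033646429686192 30.00003593042493 [ 0.   1.2 -0.4]
```

Request:
servo_tool:
  deltas:
    - {"x": 0, "y": 0, "z": 4, "ax": 0, "ay": 0, "az": 0, "gripper": 1}
    - {"x": 0, "y": 0, "z": 7, "ax": 0, "ay": 0, "az": 0, "gripper": 1}
    - {"x": 0, "y": 0, "z": 9, "ax": 0, "ay": 0, "az": 0, "gripper": 1}
    - {"x": 0, "y": 0, "z": 9.5, "ax": 0, "ay": 0, "az": 0, "gripper": 1}
    - {"x": 0, "y": 0, "z": 9.5, "ax": 0, "ay": 0, "az": 0, "gripper": 1}

```text
clock: 20.62
tool_pos: [0.6301, -0.1837, 0.0355]
eef_rot: [0.707, 0.707, 0.0, 0.0]
contact_force: [-1.7, 1.2, 4.7]
opening: 0.239
grasp_force: 30.0
```

```bash
python3 go.py 630.2 -183.8 35
```

```text
20.625 [ 630.1 -183.7   35.5] delta [-0.1  0.1  0.5] [0.   0.   0.02] j [ 0.25  1.01 -0.07  1.59  0.12  0.55  0.11] 0.23904689790965017 29.99997653067112 [-1.7  1.2  4.7]
```

Request:
servo_tool:
  deltas:
    - {"x": 0, "y": 0, "z": 0, "ax": 0, "ay": 0, "az": 0, "gripper": 0.7}
    - {"x": 0, "y": 0, "z": 0, "ax": 0, "ay": 0, "az": 0, "gripper": 0.4}
    - {"x": 0, "y": 0, "z": 0, "ax": 0, "ay": 0, "az": 0, "gripper": 0.2}
    - {"x": 0, "y": 0, "z": 0, "ax": 0, "ay": 0, "az": 0, "gripper": 0}
    - {"x": 0, "y": 0, "z": -10, "ax": 0, "ay": 0, "az": 0, "gripper": 0}

```text
clock: 21.25
tool_pos: [0.6295, -0.1835, 0.0443]
eef_rot: [0.707, 0.707, -0.0, -0.001]
contact_force: [0.0, -0.4, 0.1]
opening: 0.733
grasp_force: 0.0
```

Request:
servo_tool:
  deltas:
    - {"x": 0, "y": 0, "z": -30, "ax": 0, "ay": 0, "az": 0, "gripper": 0}
    - {"x": 0, "y": 0, "z": -70, "ax": 0, "ay": 0, "az": 0, "gripper": 0}
    - {"x": 0, "y": -20, "z": -100, "ax": 0, "ay": 0, "az": 0, "gripper": 0}
    - {"x": -40, "y": -60, "z": -110, "ax": 0, "ay": 0, "az": 0, "gripper": 0}
    - {"x": -80, "y": -100, "z": -120, "ax": 0, "ay": 0, "az": 0, "gripper": 0}

```text
clock: 21.88
tool_pos: [0.5298, -0.2645, 0.1662]
eef_rot: [0.706, 0.708, 0.0, 0.001]
contact_force: [0.5, -1.3, 0.1]
opening: 0.996
grasp_force: 0.0
```

Request:
servo_tool:
  deltas:
    - {"x": -40, "y": -30, "z": 0, "ax": 0, "ay": 0, "az": 0, "gripper": 0}
    - {"x": -70, "y": -60, "z": 0, "ax": 0, "ay": 0, "az": 0, "gripper": 0}
    - {"x": -70, "y": -60, "z": 0, "ax": 0, "ay": 0, "az": 0, "gripper": 0}
    - {"x": -70, "y": -60, "z": 0, "ax": 0, "ay": 0, "az": 0, "gripper": 0}
    - {"x": -70, "y": -60, "z": 0, "ax": 0, "ay": 0, "az": 0, "gripper": 0}

```text
clock: 22.5
tool_pos: [0.4717, -0.3323, 0.1649]
eef_rot: [0.706, 0.708, 0.001, 0.0]
contact_force: [-0.0, 1.2, -0.3]
opening: 1.001
grasp_force: 0.0
```

```bash
python3 - <<'E'
from h import *
W=cloud(snap('top','top3.png'))
post_tops(W,{'22':(.630,-.184,.056),'30':(.621,-.102,.066),'38':(.615,-.016,.076),'46':(.6245,.0686,.086)})
E
```

```text
22 [ 629.8 -184. ] 10.9 [ 0.6301 -0.1834  0.0558] 68
30 [ 620.7 -102.3] 15.0 [ 0.6205 -0.1019  0.0661] 138
38 [615.9 -16.2] 18.7 [ 0.6158 -0.0162  0.076 ] 230
46 [624.6  68.4] 22.8 [0.6247 0.0685 0.086 ] 345
```

View pics/top3.png

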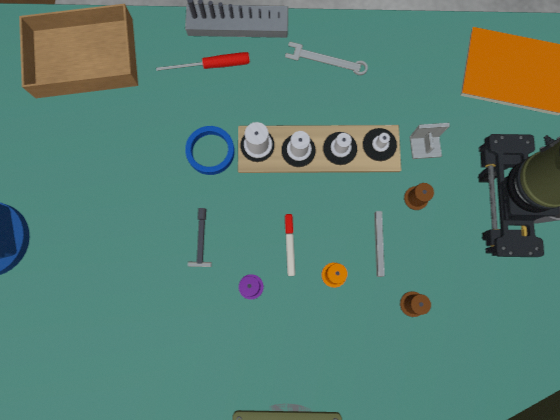

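All four posts stand in order on their pads, from post_22 at (381,142) by the angle plate to post_46 at (257,140) by the tape. Both markers are where they started, at (428,140) and (210,150), and the arm is clear.

```bash
python3 -c "
from station import ctrl
print(ctrl.close_job())"
```

```text
the job is handed in; nothing more can be done
None
```

The job is handed in: the 22, 30, 38 and 46 mm posts stand upright on their pads from the angle plate to the tape, each about 1 mm from its pad's centre by the last camera measurement; the judge's verdict was not returned.

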